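Put the medicine vials into the holders that fit them

ROBOT

A 7-joint arm with a two-finger parallel gripper is mounted at the origin on a cart in front of the work surface, level with it; the furniture and walls round the work are solid. World frame = base frame: x ahead of the robot, y to its left, z up, the work surface at z = 0. Lengths are in m, angles in rad, forces in N, time in s.
With the tool pointing down it reaches from about 0.4 to 0.85 m from the base axis. Payload 6.9 kg.
Tool frame: the origin (TCP) lies midway between the tips of the shut fingers; the grasp point (between the pads) lies behind it (ctrl.pinch_z is the z of the grasp point in the tool frame, in m); z points along the fingers, y is the line along which they close (so a half turn about z gives the same grasp; the last joint's range is limited). The gripper opens to 85 mm and grips with 20 to 120 N. Pads are 22 mm wide; open, the fingers measure 114 mm over their backs; the gripper's body (76 mm by 85 mm) begins 54 mm behind the grasp point. The pads swing forward as they close: fully open they stand 13 mm farther back than shut.
Start: joints at [-1.105, 0.507, -0.238, 1.5, 0.126, 1.149, -0.155], TCP at [0.22, 0.585, 0.231] pointing down, gripper open.
Joint ranges: [-3.08, 3.08], [-0.24, 2.05], [-1.43, 1.35], [0, 2.5], [-1.52, 4.66], [0.17, 1.96], [-2.89, 2.89]. Speed limits (rad/s): [2.39, 2.39, 3.14, 3.14, 3.14, 3.14, 3.14].

INTERFACE

Orientations are given as a unit quaternion [w, x, y, z].
In Python, from station import ctrl, get_state, vision, ticket, models gives the robot as it stands. Calls block until the motion is done:
- ctrl.movep(position, orientation): joint-space move of the TCP to a pose.
- ctrl.movel(position, frame=None, max_speed=0.15): straight line of the TCP; frame=None keeps the orientation; max_speed is the mean speed in m/s.
- ctrl.set_joints(angles): joint-space move.
- ctrl.ungrasp() and ctrl.close_gripper(force=None): open the fingers fully, or close them until they stop; force is the grip in N (None keeps the last).
- ctrl.pause(seconds).
- ctrl.ik(position, orientation): joint angles nearest the present ones, or None.
- get_state(): the state.
- vision.grab_frame(name): name is "side" or "top"; returns (picture, depth): 384x512x3 uint8, blue, green, red; 384x512 float32, m along the optical axis (not along the pixel's ray), 0 where there is no reading.
- vision.camera_info(name): a dict with "mtx" (3x3 intrinsics, pixels), "R" (3x3) and "t" (3): a world point X has camera coordinates R X + t. Camera axes: x right, y down, z forward; pixel columns grow to the right and rows downward; lengths in m; the calibration is good to about 2 mm. A picture is of the moment at which its call begins. camera_info takes no time and is no camera call.
A pose or a line that the arm cannot do raises ctrl.Unreachable and nothing moves.
- ticket.close_job(): hands the job in; it is judged then, once.
Trained networks look in the newest picture that a camera, given by its name, has taken for a name from the list of things; names that differ only in an ending like _2 or _b are one class to them, and where a whole thing is asked for, a point or a joint stands for the part that bears it (a point fixed in the world has none). Each returns a list of dicts, best first, with "p" (0 to 1); they miss things now and then, are a little off and sometimes report something else, mostly with a low value. They report only what shows in the picture. A call takes as long as a camera call. They do not tell look-alikes from the thing itself.
- models.recognise(camera, target): "point" ([column, row] in pixels, amid what is visible of it).
- models.masks_of(camera, target): "mask" (384x512 bool, what is visible of it) and "point" ([column, row] in pixels, amid what is visible of it).
The state is a dict: "time": time; "qpos": joint angles; "qd": joint speeds; "tau": joint torques, N m; "tcp_pos": TCP position; "eef_rot": TCP orientation; "contact_force": force on the tool from outside, world axes, zero at the start; "wrist_torque": the same for the moment, N m; "width": finger opening in m; "gripper_force": force on a finger pad.
Only numpy, scipy, OpenCV 4.12 (cv2) and the standard library are available. Lean on these libraries where they do the work, as an engineer would, in place of code of your own. Each camera call takes 0.05 s, during which the arm holds its last target. There are 200 camera calls.

TASK

Put each of the four brown medicine vials into the round dark metal holder whose well is made for its size: the smallest vial into the smallest holder and so on up to the largest, each standing upright on the floor of the well. Keep the vials upright all the while, and leave the two specimen cups where they stand.

Things in the scene. Friction and masses are not known exactly. Their poses are not given: they have to be found in the camera images.
- vial_small: the smallest of four upright round medicine vials of brown glass with a grey cap, 23 mm in diameter over its straight body, 46 mm tall with the cap (straight body from the base up to 36 mm, the cap is narrower: about 20 mm). Loose. Origin at the centre of its underside, z axis up along the vial.
- vial_medium: the second smallest of four upright round medicine vials of brown glass with a grey cap, 34 mm in diameter over its straight body, 58 mm tall with the cap (straight body from the base up to 42 mm, the cap is narrower: about 29 mm). Loose. Origin at the centre of its underside, z axis up along the vial.
- vial_large: the second largest of four upright round medicine vials of brown glass with a grey cap, 45 mm in diameter over its straight body, 70 mm tall with the cap (straight body from the base up to 51 mm, the cap is narrower: about 38 mm). Loose. Origin at the centre of its underside, z axis up along the vial.
- vial_extra_large: the largest of four upright round medicine vials of brown glass with a grey cap, 56 mm in diameter over its straight body, 82 mm tall with the cap (straight body from the base up to 61 mm, the cap is narrower: about 47 mm). Loose. Origin at the centre of its underside, z axis up along the vial.
- holder_small: the smallest of four low round dark metal holders (open cups fixed to the table, 17 mm tall, 51 mm over the rim): a round well 31 mm in diameter, for the vial of 23 mm; the floor of the well is 5 mm above the table, and its mouth flares out over the top 6 mm to about 43 mm. Origin at the centre of its underside (on the table), z axis up.
- holder_medium: the second smallest of four low round dark metal holders (open cups fixed to the table, 17 mm tall, 62 mm over the rim): a round well 42 mm in diameter, for the vial of 34 mm; the floor of the well is 5 mm above the table, and its mouth flares out over the top 6 mm to about 54 mm. Origin at the centre of its underside (on the table), z axis up.
- holder_large: the second largest of four low round dark metal holders (open cups fixed to the table, 17 mm tall, 73 mm over the rim): a round well 53 mm in diameter, for the vial of 45 mm; the floor of the well is 5 mm above the table, and its mouth flares out over the top 6 mm to about 65 mm. Origin at the centre of its underside (on the table), z axis up.
- holder_extra_large: the largest of four low round dark metal holders (open cups fixed to the table, 17 mm tall, 84 mm over the rim): a round well 64 mm in diameter, for the vial of 56 mm; the floor of the well is 5 mm above the table, and its mouth flares out over the top 6 mm to about 76 mm. Origin at the centre of its underside (on the table), z axis up.
- specimen_cup_0: a white specimen cup with a blue screw lid, not a vial: 61 mm in diameter at the lid, 66 mm tall, loose, to be left where it stands. Origin at the centre of its underside, z axis up.
- specimen_cup_1: a white specimen cup with an orange screw lid, not a vial: 61 mm in diameter at the lid, 66 mm tall, loose, to be left where it stands. Origin at the centre of its underside, z axis up.
Not all that is in view belongs to the job. Leave any blue look-alike of the vial_small alone.

How it is judged:
By the outcome, as a careful person would: the job done as asked, in the order asked, and still so for the second after the job is handed in, with the robot touching nothing.
It also fails if it takes over 96 s, if anything falls off the work surface, if the arm or the gripper's body presses on something with over 40 N, if the wrist force passes 120 N, or if a joint passes its speed limit or range.

## Working session

There is one attempt and no reset: what is moved stays moved. The work goes in short steps, each a Python script; the robot and the scene stay as the last script left them, time stands still between calls to the robot, and variables do not carry over. Pictures are saved under pics/ and viewed, at most 14 in all, crops included, and the job is handed in when it is done.

```bash
mkdir -p pics; ls; python3 - <<'E'
from station import ctrl,get_state,vision
import cv2
print(get_state(),ctrl.pinch_z)
for n in("top","side"):
    p,d=vision.grab_frame(n); cv2.imwrite(f"pics/{n}0.png",p); i=vision.camera_info(n); print(n,i)
E
```

```text
pics
{'time': 0.0, 'qpos': array([-1.10551792,  0.50832007, -0.23751242,  1.50116482,  0.12568441,
        1.14888392, -0.15479114]), 'qd': array([ 1.74321174e-03, -3.25921384e-04,  9.29236255e-05,  2.48757687e-04,
        3.41229618e-04,  3.85241552e-05,  1.14079202e-03]), 'tau': array([ 5.62455498e-04, -6.20589423e+01, -2.18667001e+00, -2.49647319e+01,
        1.27057446e-02,  1.18612975e-02,  3.32348873e-05]), 'tcp_pos': array([0.21993504, 0.58447466, 0.23042923]), 'eef_rot': array([-1.46128940e-04,  1.78914289e-01,  9.83864257e-01, -8.82639904e-04]), 'contact_force': array([-1.27050422,  0.35961511,  0.32603209]), 'wrist_torque': array([-0.01303905, -0.00783017,  0.01713154]), 'gripper_force': 0.0, 'width': 0.08573267015886259} -0.0187
top {'mtx': array([[373.96733182,   0.        , 255.03789018],
       [  0.        , 373.96733182, 187.85954939],
       [  0.        ,   0.        ,   1.        ]]), 'R': array([[ 0.01244974, -0.99985599,  0.01153238],
       [-0.9893148 , -0.01399233, -0.14512216],
       [ 0.14526262, -0.00960242, -0.98934653]]), 't': array([-0.02615887,  0.50103068,  1.21439954])}
side {'mtx': array([[477.9958052 ,   0.        , 265.30429615],
       [  0.        , 477.9958052 , 195.32877856],
       [  0.        ,   0.        ,   1.        ]]), 'R': array([[ 0.00799642, -0.99996742, -0.00110361],
       [-0.85508544, -0.00626566, -0.51844925],
       [ 0.51842544,  0.00508943, -0.85510769]]), 't': array([-0.02059792,  0.46391486,  0.98435366])}
```

View pics/top0.png

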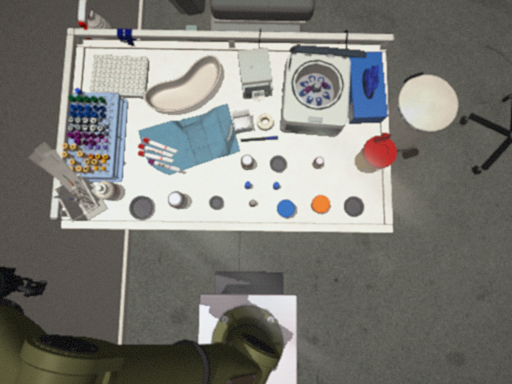

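View pics/side0.png

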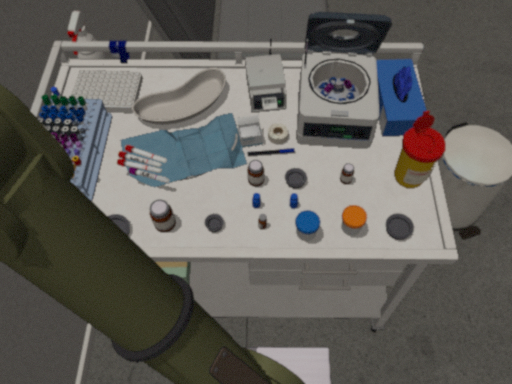

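The side view shows vials at about (263,221) S, (347,173) M, (256,172) L and (162,214) XL. Holders are at about (214,222), (296,178), (400,226) and (115,225, partly hidden). Blue look-alikes stand at (256,200) and (294,200), and the cups at (307,223) and (354,216).

```bash
cat > meas.py <<'E'
from station import ctrl,get_state,vision,models
import numpy as np,cv2
H={'small':.046,'medium':.058,'large':.070,'extra_large':.082}
def world(cam,px,z):           # pixels (n,2) onto plane z
    i=vision.camera_info(cam); R,t=i['R'],i['t']
    d=np.c_[px,np.ones(len(px))]@np.linalg.inv(i['mtx']).T@R
    c=-R.T@t
    return c+d*((z-c[2])/d[:,2])[:,None]
def cloud(cam,px,dep):
    i=vision.camera_info(cam)
    p=np.c_[px,np.ones(len(px))]@np.linalg.inv(i['mtx']).T*dep[:,None]
    return (p-i['t'])@i['R']
def measure(cam,name,d,n=4):
    out=[]
    for r in models.masks_of(cam,name)[:n]:
        v,u=np.nonzero(r['mask']); px=np.c_[u,v].astype(float); dep=d[v,u]
        ok=dep>0; P=cloud(cam,px[ok],dep[ok])
        if len(P)<4: continue
        zt=np.percentile(P[:,2],95)
        if 'holder' in name:
            W=world(cam,px,.017)[:,:2]; (c,rad)=cv2.minEnclosingCircle(W.astype(np.float32)); 
            (c,ax,_)=cv2.fitEllipse(cv2.convexHull(W.astype(np.float32))) if len(W)>15 else (c,(2*rad,2*rad),0)
            size=np.mean(ax)
        else:
            h=zt
            for s,k in H.items():
                if name=='vial_'+s: h=k
            if 'cup' in name: h=.066
            T=P[P[:,2]>h-.005]; c=world(cam,px[ok][P[:,2]>h-.005],h)[:,:2].mean(0) if len(T) else (0,0)
            size=2*np.sqrt(len(T)*np.prod(np.ptp(world(cam,np.array([[250,190],[251,191.]]),h)[:,:2],axis=0))/np.pi)
        out.append((round(r['p'],2),np.round(r['point']),np.round(c,4),round(float(size),4),round(float(zt),3),len(P)))
    return out
E
python3 - <<'E'
from meas import *
for cam in("top","side"):
    _,d=vision.grab_frame(cam)
    for n in [a+'_'+s for a in('vial','holder') for s in H]+['specimen_cup_0','specimen_cup_1']:
        print(cam,n,*measure(cam,n,d),sep='\n   ')
E
```

```text
top
   vial_small
   (0.46, array([277., 184.]), array([ 0.5147, -0.0897]), 0.018, 0.048, 35)
top
   vial_medium
   (0.68, array([316., 164.]), array([ 0.5954, -0.233 ]), 0.0279, 0.061, 107)
top
   vial_large
   (0.47, array([247., 159.]), array([0.5911, 0.0085]), 0.0363, 0.074, 151)
top
   vial_extra_large
   (0.59, array([179., 199.]), array([0.458 , 0.2369]), 0.0457, 0.085, 260)
   (0.58, array([213., 203.]), array([0, 0]), 0.0, 0.019, 171)
top
   holder_small
   (0.48, array([214., 200.]), array([0.4555, 0.1111]), 0.0466, 0.019, 156)
top
   holder_medium
   (0.48, array([277., 159.]), array([ 0.5928, -0.0983]), 0.0598, 0.02, 242)
top
   holder_large
   (0.64, array([351., 205.]), array([ 0.4479, -0.355 ]), 0.0693, 0.019, 344)
   (0.21, array([324., 202.]), array([ 0.4534, -0.2426]), 0.0673, 0.068, 317)
top
   holder_extra_large
   (0.96, array([139., 207.]), array([0.4347, 0.3634]), 0.0811, 0.018, 470)
top
   specimen_cup_0
   (0.82, array([284., 208.]), array([ 0.4342, -0.1208]), 0.0573, 0.069, 285)
   (0.59, array([323., 202.]), array([ 0.4498, -0.2338]), 0.0568, 0.068, 302)
to
[... 930 characters left out ...]
[ 0.4443, -0.3525]), 0.0722, 0.019, 591)
side
   holder_medium
   (0.56, array([298., 176.]), array([ 0.5879, -0.0959]), 0.0601, 0.019, 344)
side
   holder_large
   (0.79, array([401., 227.]), array([ 0.4445, -0.3523]), 0.0703, 0.018, 564)
side
   holder_extra_large
   (0.78, array([119., 221.]), array([0.4505, 0.3481]), 0.0525, 0.019, 231)
side
   specimen_cup_0
   (0.96, array([351., 218.]), array([ 0.4463, -0.2327]), 0.0638, 0.068, 611)
   (0.63, array([309., 225.]), array([ 0.4305, -0.1189]), 0.0641, 0.068, 605)
side
   specimen_cup_1
   (0.96, array([351., 218.]), array([ 0.4463, -0.2327]), 0.0638, 0.068, 611)
   (0.63, array([309., 225.]), array([ 0.4305, -0.1189]), 0.0641, 0.068, 605)
```

```bash
cat > pp.py <<'E'
from meas import *
QY=[[0,0,1,0],[0,1,0,0]]; s=.5**.5; QX=[[0,s,s,0],[0,s,-s,0]]   # fingers close along world y / x
def pick_q(p,qs):
    q0=get_state()['qpos']; c=[(np.abs(np.array(j)-q0).max(),q) for q in qs if (j:=ctrl.ik(p,q)) is not None]
    return min(c,key=lambda a:a[0])[1]
def log(m):
    s=get_state(); print(m,'t%.1f'%s['time'],'w%.4f'%s['width'],'gf%.1f'%s['gripper_force'],np.round(s['tcp_pos'],4),np.round(s['contact_force'],1))
def move(v,h,qs,hg,force,lift=.1):
    zt=hg+ctrl.pinch_z          # TCP height above the vial's base
    q=pick_q([*v,.2],qs); ctrl.movep([*v,.2],q); log('above')
    ctrl.movel([*v,zt],max_speed=.12); log('down'); ctrl.close_gripper(force); log('grip')
    ctrl.movel([*v,zt+lift],max_speed=.12); log('lift')
    ctrl.movel([*h,zt+lift],max_speed=.15); log('over')
    ctrl.movel([*h,zt+.025],max_speed=.12); ctrl.movel([*h,zt+.0055],max_speed=.04); log('in')
    ctrl.ungrasp(); log('open'); ctrl.movel([*h,.2],max_speed=.15); log('up')
E
python3 - <<'E'
from pp import *
move([.453,-.0105],[.4537,.1118],QY,.034,40,lift=.06)
p,d=vision.grab_frame('side'); cv2.imwrite('pics/s1.png',cv2.resize(p[130:270,80:440],None,fx=2,fy=2))
E
```

```text
above t3.5 w0.0856 gf0.0 [ 0.4533 -0.0096  0.1999] [-0.6 -0.5 -0.2]
down t5.2 w0.0854 gf0.0 [ 0.4533 -0.0105  0.0157] [0.7 1.5 0. ]
grip t5.8 w0.0204 gf39.0 [ 0.4531 -0.0104  0.0155] [-0.6  1.1  4.3]
lift t6.4 w0.0207 gf39.0 [ 0.4528 -0.0103  0.075 ] [ 0.3 -0.3 -1.4]
over t7.4 w0.0206 gf39.0 [0.4536 0.1108 0.0752] [ 0.6 -0.8 -0. ]
in t8.5 w0.0204 gf39.0 [0.4535 0.1119 0.0206] [-0.7  0.5 -0.3]
open t9.1 w0.0855 gf0.0 [0.4537 0.1118 0.0208] [-0.7 -0.9 -1. ]
up t10.5 w0.0857 gf0.0 [0.4532 0.1118 0.1993] [ 0.  -0.5  0. ]
```

View pics/s1.png

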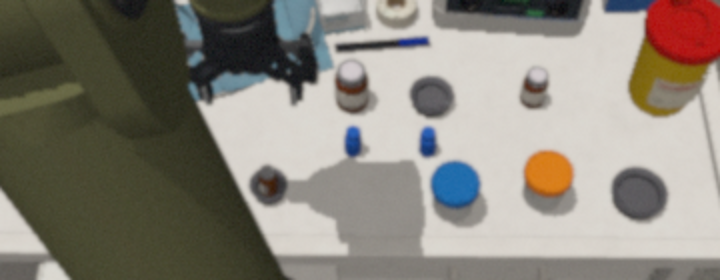

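The small vial is in its holder at crop (268,183), though the 20.4 mm grip width suggests the pads took the cap. I'll place the medium vial with a slightly lower grip, then check both.

```bash
python3 - <<'E'
from pp import *
move([.594,-.2325],[.5903,-.097],QY,.033,40,lift=.06)
_,d=vision.grab_frame('side'); p,_=vision.grab_frame('side')
print(measure('side','vial_small',d),measure('side','vial_medium',d))
a=cv2.resize(p[190:250,180:260],(480,360),interpolation=cv2.INTER_CUBIC);b=cv2.resize(p[140:215,260:360],(480,360),interpolation=cv2.INTER_CUBIC)
cv2.imwrite('pics/s2.png',np.vstack([a,b])[:, :][:600] if 0 else cv2.resize(np.hstack([a,b]),(800,300)))
E
```

```text
above t11.9 w0.0854 gf0.0 [ 0.5945 -0.2305  0.1998] [ 0.   0.1 -0.1]
down t13.6 w0.0853 gf0.0 [ 0.5944 -0.2328  0.015 ] [0.5 0.6 0.2]
grip t14.1 w0.0328 gf39.9 [ 0.5942 -0.2326  0.0147] [-1.   0.3  3.5]
lift t14.8 w0.0326 gf39.7 [ 0.5937 -0.2321  0.0738] [-0.5  0.6  0. ]
over t15.8 w0.0323 gf39.7 [ 0.5902 -0.0983  0.0744] [ 0.5 -0.4 -0.3]
in t16.9 w0.0324 gf40.0 [ 0.59   -0.0968  0.0197] [-0.9  0.6  1.1]
open t17.5 w0.0856 gf0.0 [ 0.5903 -0.097   0.0198] [ 0.2 -0.1 -0.8]
up t18.8 w0.0850 gf0.0 [ 0.5898 -0.0967  0.1991] [ 0.4  0.1 -1.2]
[(0.53, array([295., 200.]), array([ 0.5117, -0.0892]), 0.0179, 0.049, 87), (0.52, array([252., 201.]), array([0.5113, 0.0063]), 0.0197, 0.048, 120)] [(0.71, array([298., 173.]), array([ 0.5886, -0.0971]), 0.0298, 0.066, 204)]
```

View pics/s2.png

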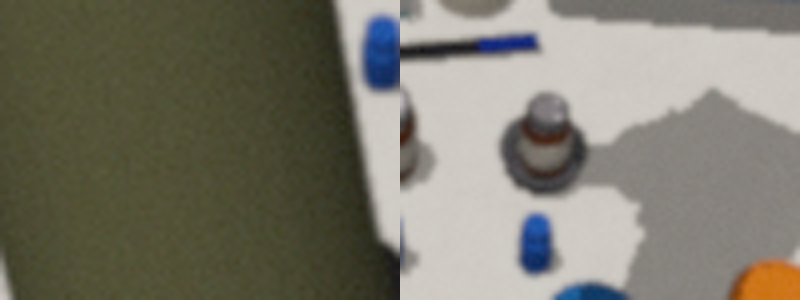

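The medium vial stands upright in its holder (right panel, 545,140). The small one is hidden behind the arm. Next is the large vial.

```bash
python3 - <<'E'
from pp import *
move([.5898,.009],[.446,-.3537],QY,.036,60,lift=.1)
for c in('top','side'):
    p,d=vision.grab_frame(c)
    for n in('small','medium','large','extra_large'): print(c,n,*measure(c,'vial_'+n,d),sep='\n  ')
    print(measure(c,'holder_extra_large',d))
    cv2.imwrite(f'pics/{c}3.png',p)
p=cv2.imread('pics/side3.png'); cv2.imwrite('pics/s3.png',cv2.resize(p[140:260,80:300],None,fx=3.6,fy=3.6,interpolation=cv2.INTER_CUBIC))
E
```

```text
above t19.5 w0.0855 gf0.0 [0.5897 0.0103 0.1997] [ 0.1 -0.7  0.1]
down t21.2 w0.0853 gf0.0 [0.5903 0.009  0.018 ] [0.6 0.1 0.1]
grip t21.7 w0.0433 gf61.4 [0.5902 0.009  0.0178] [-0.3 -0.2  5.2]
lift t22.7 w0.0433 gf61.0 [0.5893 0.0092 0.1165] [ 0.9 -0.7 -0.7]
over t25.4 w0.0435 gf61.0 [ 0.4463 -0.3531  0.1172] [-0.8 -0.4 -1.3]
in t26.8 w0.0435 gf61.7 [ 0.4459 -0.3534  0.0228] [-1.2  1.6  4.2]
open t27.3 w0.0856 gf0.0 [ 0.446  -0.3537  0.0227] [-0.3  0.2  0.1]
up t28.6 w0.0856 gf0.0 [ 0.4457 -0.3533  0.1991] [ 0.7 -0.2 -0.2]
top
  small
  (0.38, array([215., 204.]), array([0.4535, 0.1096]), 0.0168, 0.054, 24)
  (0.38, array([277., 186.]), array([ 0.5136, -0.0893]), 0.0176, 0.049, 31)
top
  medium
top
  large
top
  extra_large
[]
side
  small
  (0.48, array([212., 222.]), array([0.4541, 0.1109]), 0.0223, 0.053, 123)
side
  medium
side
  large
  (0.89, array([404., 221.]), array([ 0.4456, -0.3533]), 0.0425, 0.078, 436)
side
  extra_large
  (0.86, array([162., 217.]), array([0.455 , 0.2385]), 0.0489, 0.085, 617)
[(0.78, array([111., 229.]), array([0.4322, 0.3634]), 0.0823, 0.019, 768)]
```

View pics/s3.png

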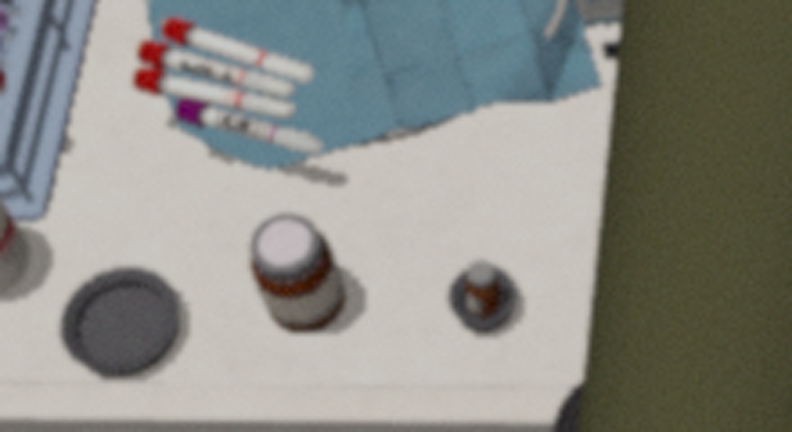

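View pics/side3.png

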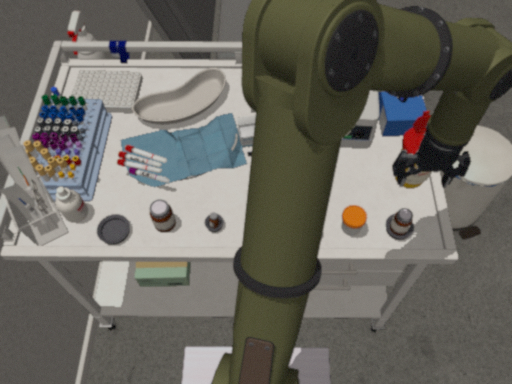

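The small vial (crop 485,290) and the large one (side 402,221) both stand upright, and their top heights match being seated. The XL holder is clear at side (113,229), with a bottle 9 cm to its left, so the XL grip will close along x.

```bash
python3 - <<'E'
from pp import *
move([.457,.238],[.4335,.3634],QX,.038,70,lift=.06)
ctrl.movep([.60,.10,.3],pick_q([.6,.1,.3],QY)); log('park')
for c in('top','side'):
    p,d=vision.grab_frame(c)
    for n in('small','medium','large','extra_large'): print(c,n,*measure(c,'vial_'+n,d),sep='\n  ')
    for n in(0,): print(c,measure(c,'specimen_cup_0',d))
    cv2.imwrite(f'pics/{c}4.png',cv2.resize(p,None,fx=1.5,fy=1.5))
E
```

```text
above t31.4 w0.0853 gf0.0 [0.4577 0.2367 0.2   ] [-0.4 -0.4  0.6]
down t33.0 w0.0853 gf0.0 [0.4574 0.2382 0.0198] [ 0.5  1.6 -0.4]
grip t33.4 w0.0550 gf73.2 [0.4572 0.2382 0.0201] [-0.6  0.1  7.4]
lift t34.1 w0.0547 gf73.9 [0.4566 0.2379 0.0789] [ 0.1 -0.2 -1.5]
over t35.1 w0.0547 gf73.9 [0.4339 0.362  0.0791] [ 0.1 -0.1 -1.8]
in t36.2 w0.0548 gf75.0 [0.4333 0.3633 0.0251] [-1.9 -0.9  6.5]
open t36.6 w0.0855 gf0.0 [0.4335 0.3634 0.0247] [-0.1  0.  -0.4]
up t37.9 w0.0855 gf0.0 [0.4331 0.3631 0.1992] [0.2 0.3 0. ]
park t39.1 w0.0852 gf0.0 [0.5995 0.1017 0.2991] [ 0.5  0.5 -0.4]
top
  small
  (0.57, array([275., 187.]), array([ 0.5155, -0.0904]), 0.0202, 0.049, 51)
top
  medium
  (0.68, array([278., 165.]), array([ 0.5921, -0.0987]), 0.0288, 0.065, 101)
top
  large
  (0.58, array([357., 204.]), array([ 0.4478, -0.3542]), 0.0383, 0.078, 185)
top
  extra_large
top [(0.67, array([324., 200.]), array([ 0.45  , -0.2345]), 0.0584, 0.068, 285), (0.61, array([284., 208.]), array([ 0.4337, -0.1208]), 0.058, 0.068, 295)]
side
  small
  (0.48, array([216., 218.]), array([0.4543, 0.1104]), 0.0228, 0.054, 93)
side
  medium
  (0.77, array([296., 172.]), array([ 0.5905, -0.0972]), 0.0314, 0.066, 237)
side
  large
  (0.85, array([404., 223.]), array([ 0.4464, -0.3533]), 0.0435, 0.078, 466)
side
  extra_large
  (0.95, array([108., 225.]), array([0.4316, 0.3665]), 0.0509, 0.09, 602)
side [(0.88, array([308., 227.]), array([ 0.4307, -0.1192]), 0.0643, 0.068, 653), (0.6, array([354., 217.]), array([ 0.4467, -0.2329]), 0.0643, 0.068, 645)]
```

View pics/side4.png

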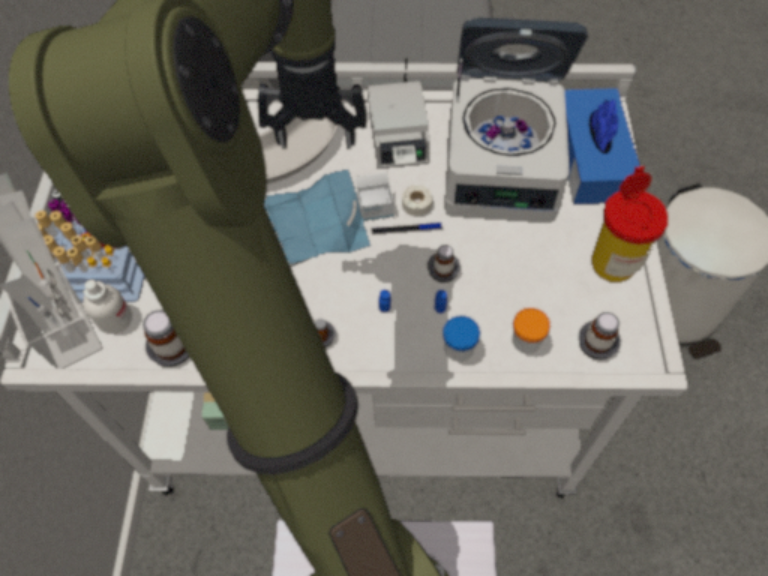

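All four vials stand seated: XL at (165,335), M at (445,262), L at (602,335), and S, partly hidden, at (325,335). Their top heights match and the cups haven't moved.

```bash
python3 -c "
from station import ticket; print(ticket.close_job())"
```

```text
the job is handed in; nothing more can be done
None
```

All four vials stand upright in their matching holders, both cups and the blue look-alikes were left where they stood, and the job was handed in at about 40 s of the 96 s allowed.

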